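# Straighten the hot-pan tiles on the courtyard shelf with a straightedge

## Task

The four loose terracotta tiles of the hot-pan strip have drifted out of line on the slatted shelf. Take the aluminium straightedge by its black grip and push the tiles back with its long edge until all four are home, flush and square against the back rail in one straight row: the rail is not measured, so feel for it and for its angle with a light push (about 10 N is plenty, never over 20 N), and keep the fingers off the tiles. Then draw the straightedge back and lay it flat on the slats in front of the row, clear of the tiles, without dropping it; leave the firelighter box, bowl, thermometer and tongs alone.

Things in the scene. Friction and masses are not known exactly. Their poses are not given: they have to be found in the camera images.
- shelf_top (a point): Low slatted meranti shelf on the counter, fixed, 748 mm long (y): slats 46 mm wide run front to back with 8 mm gaps. Point on the slats' upper surface; slats reach from x = -190 to +180 mm in its frame. x to the back, away from the robot, y along the shelf, z up.
- rail_range (a point): Point on the slats, fixed to the shelf, 120 mm behind shelf_top (same axes): middle of the range in which the adjustable back rail is bolted. Rail: rigid batten, paler than the slats, 440 mm long (about y), 22 thick, 24 high; its pose is not given. The middle of its front face (rail_face in the rules) lies within 20 mm in x of this point, turned up to 0.06 rad. A tile is home with its centre 35 mm before the face.
- straightedge_grip (a point): Loose aluminium straightedge lying flat in front of the tiles: base 400 (y) x 60 (x) x 8 mm; a rib 12 mm wide along it rises to 20 mm; black plastic grip on its middle, 150 long (y), 20 wide (x), top 52 mm above the underside. 0.42 kg, balanced. Point: middle of the grip, 36 mm above the underside; x across it to the tiles (long edge 30 mm away), y along it, z up.
- tile1_mid (a point): Loose square terracotta tile, 70 x 70 x 12 mm, about 0.115 kg, lying flat on the slats; this point is its centre, 6 mm above its underside; x and y parallel to its sides, z up. It may be turned up to 0.25 rad from the shelf's axes. Loose: under 1.2 N slides it along the slats. Tile 1 is furthest to -y.
- tile2_mid (a point): The same kind of tile, second from the -y end of the row.
- tile3_mid (a point): The same kind of tile, third from the -y end of the row.
- tile4_mid (a point): The same kind of tile, furthest to +y. The four stand 92 mm apart along the shelf, give or take 3 mm each, so the row is about 350 mm long.
- firelighter_box_mid (a point): Bystander: brushed aluminium firelighter box with a press-button catch, 92 x 142 x 64 mm, about 0.5 kg, loose at the +y end of the shelf; this point is its centre, 32 mm up.
- pinch_bowl_mid (a point): Bystander: orange silicone pinch bowl, 76 mm across, 34 mm high, light and loose, at the -y end of the shelf near the front; this point is half-way up its middle.
- probe_mid (a point): Bystander: stainless meat thermometer probe in its grey plastic sleeve, 180 mm long, 20 mm wide, 13 mm high, loose, lying on the slats at the -y end of the shelf behind the bowl; this point is near its middle, 6.5 mm up; x along it.
- tongs_mid (a point): Bystander: steel tongs 340 mm long, held upright by a spring clip on a 200 mm post at the shelf's rear -y corner; this point is half-way up the tongs.
Things that resemble listed ones, but are neither listed nor needed, are in the scene too. Leave any purple or yellow look-alike of the part that bears tile1_mid alone.

How it is judged:
By the outcome, as a careful person would: the job done as asked, in the order asked, and still so for the second after the job is handed in, with the robot touching nothing.
It also fails if it takes over 64 s, if anything falls off the work surface, if the arm or the gripper's body presses on something with over 40 N, if the wrist force passes 120 N, or if a joint passes its speed limit or range.

## Robot

A 6-joint arm with a two-finger parallel gripper is mounted at the origin on the work surface. World frame = base frame: x ahead of the robot, y to its left, z up, the work surface at z = 0. Lengths are in mm, angles in rad, forces in N, time in s.
With the tool pointing down it reaches from about 325 to 1000 mm from the base axis. Payload 5.1 kg.
Tool frame: the origin (TCP) lies midway between the tips of the shut fingers; the grasp point (between the pads) lies 19 mm behind it; y points along the fingers, z is the direction in which the jaws open and shut, and the axes are right-handed (so a half turn about y gives the same grasp; the last joint's range is limited). The gripper opens to 85 mm and grips with 20 to 120 N. Pads are 22 mm wide; open, the fingers measure 114 mm over their backs; the gripper's body (76 mm by 85 mm) begins 54 mm behind the grasp point. The pads swing forward as they close: fully open they stand 13 mm farther back than shut.
Start: joints at [-1.248, 0.124, 1.65, -0, 1.367, -0.083], TCP at [256.557, -597.213, 231.322] pointing down, gripper open.
Joint ranges: [-2.61, 2.61], [-1.02, 2.33], [0.03, 2.71], [-1.35, 4.49], [0.32, 2.68], [-2.91, 2.91]. Speed limits (rad/s): [2.57, 2.57, 3.14, 3.14, 3.14, 3.14].

## Interface

Orientations are given as a unit quaternion [w, x, y, z].
In Python, from workcell import manip, imaging, ticket gives the robot as it stands.
- The arm moves only by the tool play_rows, never from a script. Its argument "deltas" is one flat list of numbers, 7 for each row, row after row: the shift along the tool's x, y, z in mm, then the turn, a rotation vector about the tool's x, y, z in rad, then the opening, from -1 (shut) to 1 (fully open). A call has 1 to 5 rows; each row is the pose to reach, as a shift and turn from the pose commanded when the call began, along the tool's axes at that moment; what a row does not reach only later rows make up. A row lasts 1/8 s, in which the tool goes at most 62.5 mm and 10.7 degrees, less where a joint would pass 70% of its speed; a pose out of reach is approached as far as the arm can. A call with a gripper value outside its range is refused whole. The fingers move at their own pace and stop on an object; "grip_force" is the grip in N (left out, the last holds). Time passes only in rows, so rows that repeat a pose let the fingers close. It gives the time, the measured TCP pose, the force and the opening at its end, in the units of the state.
- manip.observe(): the state, without advancing time (a new reading comes with each control period).
- imaging.capture(name): name is "side" or "top"; returns (picture, depth): 480x640x3 uint8, red, green, blue; 480x640 float32, mm along the optical axis (not along the pixel's ray), 0 where there is no reading.
- imaging.camera_info(name): a dict with "fov_y" (degrees; the focal length in pixels is half the picture's height over the tangent of half this angle, whatever the lens; pixels are square), "cx", "cy" (the principal point, pixels), "rvec" (rotation vector, rad) and "tvec" (3), from world to camera coordinates, as OpenCV has them. Camera axes: x right, y down, z forward; pixel columns grow to the right and rows downward; lengths in mm; the calibration is good to about 2 mm. A picture is of the moment at which its call begins. camera_info takes no time and is no camera call.
- ticket.sign_off(): hands the job in, once; it reports no verdict.
The state is a dict: "clock": time; "joint_pos": joint angles; "dq": joint speeds; "tau": joint torques, N m; "position": TCP position; "ee_rot": TCP orientation; "force": force on the tool from outside, world axes, zero at the start; "ft_torque": the same for the moment, N m; "opening": finger opening in mm.
Only numpy, scipy, OpenCV 4.12 (cv2) and the standard library are available. Lean on these libraries where they do the work, as an engineer would, in place of code of your own. Each camera call takes 0.05 s, during which the arm holds its last target. There are 200 camera calls.

## Working session

There is one attempt and no reset: what is moved stays moved. The work goes in short steps, Python scripts to look and compute and a tool call to move; the robot and the scene stay as the last step left them, time stands still between calls to the robot, and variables do not carry over. Pictures are saved under pics/ and viewed, about 8 in all and at most 12, crops included, and the job is handed in when it is done.

Besides the shell and the picture viewer there is one more tool, called after "Emit:" by a JSON object that holds its "fn" and its "kwargs", one argument or row to a line. play_rows: Moves the arm, as the interface text tells. Its arguments: {"type":"object","properties":{"deltas":{"type":"array","items":{"type":"number"}},"grip_force":{"type":"number"}},"required":["deltas"]}

```bash
mkdir -p pics; ls; cat > h.py <<'E'
import numpy as np, cv2
from workcell import manip, imaging, ticket
from scipy.spatial.transform import Rotation as R
def cam(n):
    i=imaging.camera_info(n); f=240/np.tan(np.radians(i["fov_y"])/2)
    return f,i["cx"],i["cy"],R.from_rotvec(np.ravel(i["rvec"])).as_matrix(),np.ravel(i["tvec"])
def ray(n,uv,z):
    f,cx,cy,Rm,t=cam(n); uv=np.atleast_2d(uv).astype(float)
    d=np.c_[(uv[:,0]-cx)/f,(uv[:,1]-cy)/f,np.ones(len(uv))]@Rm
    c=-Rm.T@t
    return c+d*((z-c[2])/d[:,2])[:,None]
def cloud(n,dep):
    f,cx,cy,Rm,t=cam(n); v,u=np.mgrid[:480,:640]
    p=np.stack([(u-cx)/f*dep,(v-cy)/f*dep,dep],-1)
    return (p-t)@Rm
def proj(n,p):
    f,cx,cy,Rm,t=cam(n); q=np.atleast_2d(p)@Rm.T+t
    return np.c_[q[:,0]/q[:,2]*f+cx,q[:,1]/q[:,2]*f+cy]
E
python3 - <<'E'
from h import *
for n in("top","side"):
    im,d=imaging.capture(n); np.savez(f"{n}0.npz",im=im,d=d); cv2.imwrite(f"pics/{n}0.png",im[:,:,::-1])
    f,cx,cy,Rm,t=cam(n);print(n,f,cx,cy,imaging.camera_info(n)["rvec"],"pos",-Rm.T@t, (d==0).mean())
s=manip.observe();print({k:np.round(v,3) for k,v in s.items()})
E
```

```text
pics
top 478.22541140958697 320.4683703753001 235.31410475451418 [ 2.18715933 -2.15259483  0.11916913] pos [ 426.20920992  -52.64953503 1295.9363608 ] 0.004163411458333334
side 511.5768475458737 320.94119091747956 234.67794157498156 [ 0.77924839 -2.61075842  1.05070981] pos [  73.92026742  625.52037242 1055.07078944] 0.003955078125
{'clock': np.float64(0.1), 'joint_pos': array([-1.248,  0.124,  1.652, -0.   ,  1.367, -0.083]), 'dq': array([-0.   , -0.003, -0.003,  0.   , -0.001,  0.001]), 'tau': array([ 1.0000e-03, -4.2493e+01, -3.6665e+01, -0.0000e+00,  4.0000e-03,
        0.0000e+00]), 'position': array([ 256.376, -596.708,  230.15 ]), 'ee_rot': array([ 0.142, -0.143,  0.693, -0.692]), 'force': array([-0.256,  0.848, -0.291]), 'ft_torque': array([ 0.005, -0.014,  0.004]), 'opening': np.float64(85.377)}
```

View pics/top0.png

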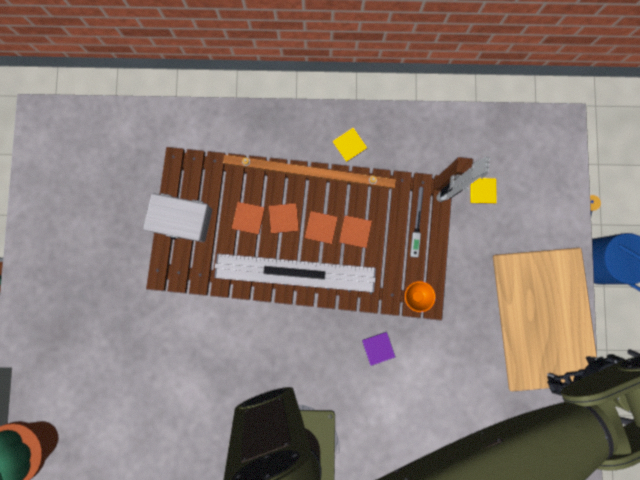

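View pics/side0.png

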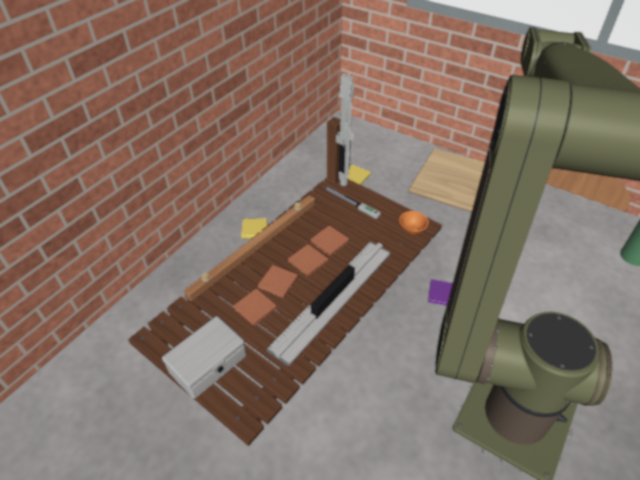

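The top view shows the tiles at (248,218), (284,218), (321,227) and (355,232), the rail from (225,160) to (395,183), the straightedge grip around (295,272), the box at (177,218), the bowl at (420,296) and the probe at (416,240). The side view agrees. Next I'll measure these.

```bash
cat > meas.py <<'E'
from h import *
def blobs(n,im,lo,hi,roi,amin):
    hsv=cv2.cvtColor(im,cv2.COLOR_RGB2HSV); m=cv2.inRange(hsv,np.array(lo),np.array(hi))
    k=np.zeros_like(m); x0,y0,x1,y1=roi; k[y0:y1,x0:x1]=m[y0:y1,x0:x1]
    cs,_=cv2.findContours(k,cv2.RETR_EXTERNAL,cv2.CHAIN_APPROX_NONE)
    return [c[:,0,:] for c in cs if cv2.contourArea(c)>amin]
def rect(n,c,z):
    p=ray(n,c,z)[:,:2].astype(np.float32); (cx,cy),(w,h),a=cv2.minAreaRect(p)
    return np.round([cx,cy,w,h,a],1)
def hsvat(im,pts):
    hsv=cv2.cvtColor(im,cv2.COLOR_RGB2HSV); return [hsv[v,u].tolist() for u,v in pts]
E
python3 - <<'E'
from meas import *
T=np.load("top0.npz"); im,d=T["im"],T["d"]; P=cloud("top",d)
def z(pts): return [P[v,u].round(0).tolist() for u,v in pts]
print("slats",z([(236,190),(255,240),(305,210),(330,205),(380,250),(345,295)]),hsvat(im,[(236,190),(305,210)]))
print("tiles",z([(248,218),(284,218),(321,227),(355,232)]),hsvat(im,[(248,218),(284,218),(321,227),(355,232)]))
print("rail",z([(270,167),(330,175),(370,180)]),hsvat(im,[(270,167),(330,175),(370,180)]))
print("grip",z([(280,270),(295,272),(315,274)]),hsvat(im,[(280,270),(295,272),(315,274)]),"base",z([(240,260),(240,275)]),hsvat(im,[(240,260),(240,275),(350,285)]))
E
```

```text
slats [[667.0, 161.0, 87.0], [539.0, 109.0, 83.0], [631.0, -15.0, 2.0], [633.0, -81.0, 82.0], [518.0, -209.0, 88.0], [404.0, -122.0, 84.0]] [[11, 157, 101], [0, 24, 126]]
tiles [[593.0, 126.0, 98.0], [595.0, 35.0, 97.0], [574.0, -59.0, 96.0], [562.0, -145.0, 98.0]] [[9, 175, 191], [9, 170, 195], [9, 175, 189], [9, 170, 193]]
rail [[722.0, 73.0, 113.0], [704.0, -79.0, 112.0], [692.0, -180.0, 117.0]] [[13, 169, 180], [13, 166, 191], [18, 134, 188]]
grip [[462.0, 39.0, 137.0], [458.0, 3.0, 136.0], [454.0, -46.0, 134.0]] [[130, 19, 41], [124, 43, 42], [120, 21, 37]] base [[487.0, 144.0, 92.0], [450.0, 142.0, 92.0]] [[124, 9, 197], [131, 10, 202], [140, 11, 200]]
```

```bash
cat >> meas.py <<'E'
ZS=85.
def run(im,P):
    out={}
    for c in blobs("top",im,(0,140,140),(11,255,255),(225,150,385,262),150): print("tile",rect("top",c,ZS+12))
    for c in blobs("top",im,(0,0,0),(180,255,75),(255,225,335,295),150): print("grip",rect("top",c,ZS+52))
    for c in blobs("top",im,(0,0,150),(180,40,255),(208,240,385,300),300): print("base",rect("top",c,ZS+8),rect("top",c,ZS+12))
    hsv=cv2.cvtColor(im,cv2.COLOR_RGB2HSV); m=cv2.inRange(hsv,np.array((10,90,150)),np.array((22,255,255)))
    pts=[]; tp=[]
    for u in range(235,386,2):
        r=np.where(m[148:195,u]>0)[0]
        if len(r)>3: pts.append((u,148+r.max()+.5)); tp.append((u,148+r.min()-.5))
    for nm,q,zz in(("rail lowedge",pts,ZS+24),("rail topedge",tp,ZS+24)):
        w=ray("top",np.array(q,float),zz); vx,vy,x0,y0=cv2.fitLine(w[:,:2].astype(np.float32),cv2.DIST_HUBER,0,.01,.01).ravel()
        print(nm,"x at y=0:",round(float(x0-y0*vx/vy),1),"dx/dy",round(float(vx/vy),4),"y0",w[:,1].min().round(),w[:,1].max().round())
E
python3 - <<'E'
from meas import *
T=np.load("top0.npz"); im,d=T["im"],T["d"]; P=cloud("top",d); run(im,P)
# shelf outline via slats mask
for c in blobs("top",im,(5,100,30),(14,255,130),(140,140,460,330),1): pass
hsv=cv2.cvtColor(im,cv2.COLOR_RGB2HSV); m=cv2.inRange(hsv,np.array((0,90,20)),np.array((25,255,255))); 
k=np.zeros_like(m);k[140:322,140:460]=m[140:322,140:460]; k=cv2.morphologyEx(k,cv2.MORPH_CLOSE,np.ones((9,9)))
c=max(cv2.findContours(k,0,cv2.CHAIN_APPROX_NONE)[0],key=cv2.contourArea)[:,0]; print("shelf",rect("top",c,ZS))
for q in [(165,148),(147,290),(442,320)]: print(ray("top",q,ZS).round(0))
bx=ray("top",[(145,195),(145,232),(208,205),(200,243)],ZS+64); print("box",bx.round(0)); print("bowl",ray("top",(420,296),ZS+30).round(0))
print("probe",ray("top",[(420,208),(415,257)],ZS+13).round(0))
E
```

```text
tile [ 564.2 -144.5   69.4   69.6   79.1]
tile [574.  -57.8  69.9  70.6  78.3]
tile [596.   37.5  70.8  69.2   6.3]
tile [594.4 127.6  69.6  69.4  79.5]
grip [457.7   5.1 145.3  16.3  85.9]
base [469.1   5.3 401.1  82.2  85.8] [468.9   5.1 399.8  81.9  85.8]
rail lowedge x at y=0: 707.8 dx/dy 0.1299 y0 -219.0 162.0
rail topedge x at y=0: 728.8 dx/dy 0.129 y0 -219.0 162.0
shelf [597.4 -20.4 761.  437.8  84.9]
[[774. 349.  85.]]
[[408. 376.  85.]]
[[ 345. -365.   85.]]
box [[638. 370. 149.]
 [548. 365. 149.]
 [616. 216. 149.]
 [524. 232. 149.]]
bowl [[ 405. -304.  115.]]
probe [[ 626. -309.   98.]
 [ 501. -296.   98.]]
```

```bash
cat >> h.py <<'E'
def rel(pos,ez,verbose=True):
    """shift/turn in tool axes from measured pose to pos with jaw axis ez (yaw angle of tool z about world z), pointing down"""
    s=manip.observe(); w,x,y,z=s["ee_rot"]; C=R.from_quat([x,y,z,w])
    best=None
    for a in (ez,ez+np.pi):
        Z=np.array([np.cos(a),np.sin(a),0]);Y=np.array([0,0,-1.]);G=R.from_matrix(np.c_[np.cross(Y,Z),Y,Z])
        r=(C.inv()*G).as_rotvec()
        if best is None or np.linalg.norm(r)<np.linalg.norm(best): best=r
    Cm=C.as_matrix()
    print("shift",(Cm.T@(np.array(pos)-s["position"])).round(1),"rot",best.round(4),"| pos",np.round(s["position"],1),"yaw z",round(float(np.arctan2(Cm[1,2],Cm[0,2])),4),"F",np.round(s["force"],2),"M",np.round(s["ft_torque"],3),"t",round(float(s["clock"]),2),"op",round(float(s["opening"]),1))
    print("tool axes cols\n",Cm.round(3)); return s
E
python3 -c "
from h import *
rel((458,-5,231),-0.072)"
```

```text
shift [-4.188e+02  1.000e-01 -4.641e+02] rot [ 0.0016 -1.093  -0.0011] | pos [ 256.4 -596.7  230.1] yaw z -1.165 F [-0.26  0.85 -0.29] M [ 0.005 -0.014  0.004] t 0.1 op 85.4
tool axes cols
 [[-0.919 -0.001  0.395]
 [-0.395  0.002 -0.919]
 [-0.    -1.    -0.002]]
```

Emit:
{"fn": "play_rows", "kwargs": {
  "deltas": [-35, 0, -39, 0, -0.09, 0, 0.6, -70, 0, -78, 0, -0.18, 0, 0.6, -105, 0, -117, 0, -0.27, 0, 0.6, -140, 0, -156, 0, -0.36, 0, 0.6, -175, 0, -195, 0, -0.45, 0, 0.6]
}}

```text
clock: 0.72
position: [340.5, -347.1, 230.8]
ee_rot: [0.294, -0.294, 0.643, -0.643]
force: [-0.7, -0.7, 0.0]
opening: 68.2
```

```bash
python3 -c "
from h import *
rel((458,5,231),-0.072)"
```

```text
shift [-343.3   -0.  -141.3] rot [ 5.000e-04 -6.405e-01 -5.000e-04] | pos [ 340.5 -347.1  230.8] yaw z -0.7125 F [-0.69 -0.68  0.02] M [ 0.012 -0.055  0.042] t 0.72 op 68.2
tool axes cols
 [[-0.654 -0.     0.757]
 [-0.757  0.001 -0.654]
 [-0.    -1.    -0.001]]
```

Emit:
{"fn": "play_rows", "kwargs": {
  "deltas": [-55, 0, -22, 0, -0.1, 0, 0.2, -110, 0, -45, 0, -0.2, 0, 0.2, -165, 0, -67, 0, -0.3, 0, 0.2, -220, 0, -90, 0, -0.4, 0, 0.2, -275, 0, -113, 0, -0.5, 0, 0.2]
}}

```text
clock: 1.35
position: [435.3, -65.3, 231.1]
ee_rot: [-0.444, 0.444, -0.55, 0.55]
force: [1.2, -0.4, 0.5]
opening: 51.5
```

```bash
python3 -c "
from h import *
rel((458,5,231),-0.072)"
```

```text
shift [-73.5   0.1   7.4] rot [-3.000e-04 -1.399e-01  1.000e-04] | pos [435.3 -65.3 231.1] yaw z -0.2119 F [ 1.19 -0.4   0.49] M [-0.001  0.042  0.048] t 1.35 op 51.5
tool axes cols
 [[-0.21   0.     0.978]
 [-0.978 -0.    -0.21 ]
 [ 0.    -1.     0.   ]]
```

Emit:
{"fn": "play_rows", "kwargs": {
  "deltas": [-37, 0, 4, 0, -0.07, 0, 0.2, -73, 0, 7, 0, -0.14, 0, 0.2, -73, 25, 7, 0, -0.14, 0, 0.2, -73, 50, 7, 0, -0.14, 0, 0.2, -73, 80, 7, 0, -0.14, 0, 0.2]
}}

```text
clock: 1.98
position: [457.7, 2.8, 150.5]
ee_rot: [-0.481, 0.481, -0.518, 0.518]
force: [-0.4, -0.6, 0.7]
opening: 51.0
```

```bash
python3 - <<'E'
from meas import *
rel((458,5,110),-0.072)
im,d=imaging.capture("side"); cv2.imwrite("pics/s1.png",cv2.resize(im[170:370,220:440,::-1],None,fx=3,fy=3,interpolation=cv2.INTER_CUBIC))
for c in blobs("side",np.load("side0.npz")["im"],(0,0,0),(180,255,60),(300,255,370,325),100): print("grip side",rect("side",c,ZS+52),rect("side",c,ZS+36))
E
```

```text
shift [-2.2 40.5  0.1] rot [-0.0005 -0.0024  0.    ] | pos [457.7   2.8 150.5] yaw z -0.0744 F [-0.39 -0.58  0.68] M [-0.003 -0.022 -0.031] t 1.98 op 51.0
tool axes cols
 [[-0.074  0.     0.997]
 [-0.997 -0.    -0.074]
 [ 0.    -1.     0.   ]]
grip side [448.9  17.9 158.9  32.8  85.8] [455.4   7.3 161.7  33.3  85.8]
```

View pics/s1.png

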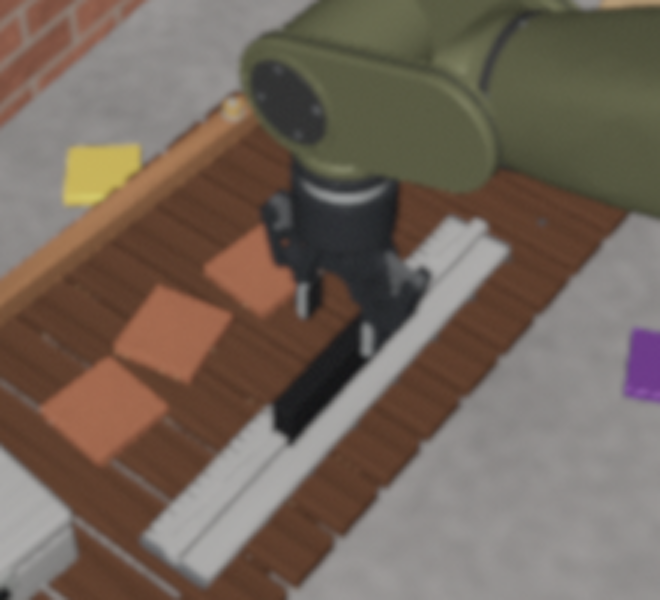

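The side crop shows the fingers at (305,300) and (368,340), straddling the black grip. I'll descend and close.

Emit:
{"fn": "play_rows", "kwargs": {
  "deltas": [-2, 14, 0, 0, 0, 0, 0.2, -2, 28, 0, 0, 0, 0, 0.2, -2, 42, 0, 0, 0, 0, 0.2, -2, 42, 0, 0, 0, 0, -1, -2, 42, 0, 0, 0, 0, -1],
  "grip_force": 40
}}

```text
clock: 2.65
position: [458.0, 4.6, 109.7]
ee_rot: [0.481, -0.481, 0.518, -0.518]
force: [-0.3, -0.4, -3.7]
opening: 19.5
```

Emit:
{"fn": "play_rows", "kwargs": {
  "deltas": [0, 0, 0, 0, 0, 0, -1, 0, 0, 0, 0, 0, 0, -1, 0, 0, 0, 0, 0, 0, -1, 0, 0, 0, 0, 0, 0, -1, 0, 0, 0, 0, 0, 0, -1],
  "grip_force": 80
}}

```text
clock: 3.28
position: [458.0, 4.5, 109.7]
ee_rot: [-0.481, 0.481, -0.518, 0.518]
force: [-3.7, 0.1, 3.5]
opening: 18.6
```

```bash
python3 -c "
from h import *
rel((458,5,110),-0.072)"
```

```text
shift [-0.4 -0.3 -0.1] rot [-0.0002 -0.003   0.0001] | pos [458.    4.5 109.7] yaw z -0.075 F [-3.65  0.15  3.53] M [-0.015  0.429 -0.071] t 3.27 op 18.6
tool axes cols
 [[-0.075  0.     0.997]
 [-0.997 -0.    -0.075]
 [ 0.    -1.     0.   ]]
```

Emit:
{"fn": "play_rows", "kwargs": {
  "deltas": [0, -2, 0, 0, 0, 0, -1, 0, -4, 0, 0, 0, 0, -1, 0, -4, 0, 0, 0.027, 0, -1, 0, -4, 0, 0, 0.054, 0, -1, 0, -4, 0, 0, 0.054, 0, -1]
}}

```text
clock: 3.9
position: [457.8, 4.6, 113.2]
ee_rot: [0.467, -0.467, 0.531, -0.531]
force: [-0.5, -0.6, -4.0]
opening: 18.6
```

```bash
python3 -c "
from h import *
rel((605.2,-13.8,112),-0.129)
im,d=imaging.capture('side'); cv2.imwrite('pics/s2.png',cv2.resize(im[200:380,230:430,::-1],None,fx=3,fy=3,interpolation=cv2.INTER_CUBIC))"
```

```text
shift [ -0.7   1.1 148.5] rot [ 0.0003 -0.0003 -0.    ] | pos [457.8   4.6 113.2] yaw z -0.1293 F [-0.53 -0.63 -4.02] M [ 0.043  0.001 -0.018] t 3.9 op 18.6
tool axes cols
 [[-0.129 -0.     0.992]
 [-0.992  0.    -0.129]
 [-0.    -1.    -0.   ]]
```

View pics/s2.png

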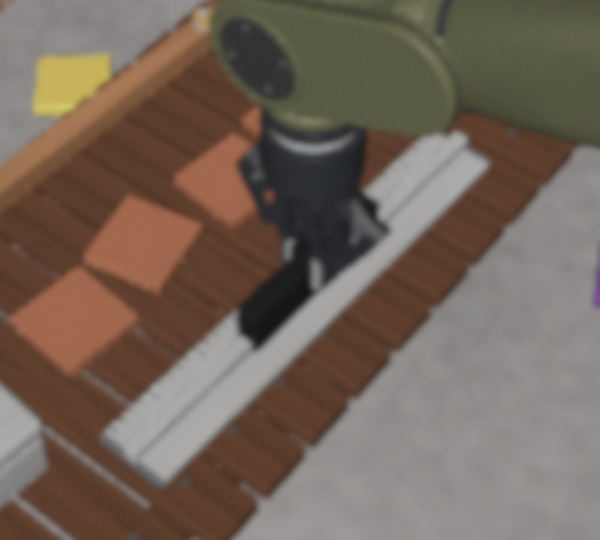

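The straightedge is held level and lifted off the slats (Fz -4 N), with the tiles still clear ahead of it. I'll lower it slightly and approach.

Emit:
{"fn": "play_rows", "kwargs": {
  "deltas": [0, 1, 10, 0, 0, 0, -1, 0, 1.5, 22, 0, 0, 0, -1, 0, 1.5, 32, 0, 0, 0, -1, 0, 1.5, 40, 0, 0, 0, -1, 0, 1.5, 46, 0, 0, 0, -1]
}}

```text
clock: 4.58
position: [504.1, -1.4, 111.8]
ee_rot: [0.467, -0.467, 0.531, -0.531]
force: [0.3, -0.3, -4.6]
opening: 18.7
```

Emit:
{"fn": "play_rows", "kwargs": {
  "deltas": [0, 0, 6, 0, 0, 0, -1, 0, 0, 12, 0, 0, 0, -1, 0, 0, 18, 0, 0, 0, -1, 0, 0, 24, 0, 0, 0, -1, 0, 0, 30, 0, 0, 0, -1]
}}

```text
clock: 5.2
position: [533.2, -5.0, 111.4]
ee_rot: [0.467, -0.467, 0.531, -0.531]
force: [-3.5, 1.3, -4.8]
opening: 19.0
```

Emit:
{"fn": "play_rows", "kwargs": {
  "deltas": [0, 0, 6, 0, 0, 0, -1, 0, 0, 12, 0, 0, 0, -1, 0, 0, 18, 0, 0, 0, -1, 0, 0, 24, 0, 0, 0, -1, 0, 0, 30, 0, 0, 0, -1]
}}

```text
clock: 5.82
position: [563.4, -9.2, 111.7]
ee_rot: [0.467, -0.467, 0.531, -0.531]
force: [-1.7, 0.2, -5.1]
opening: 18.7
```

```bash
python3 -c "
from h import *
rel((605.2,-13.8,112),-0.129)
im,d=imaging.capture('top'); cv2.imwrite('pics/t3.png',cv2.resize(im[140:300,205:410,::-1],None,fx=3.5,fy=3.5,interpolation=cv2.INTER_CUBIC))"
```

```text
shift [-0.8 -0.3 42.1] rot [ 0.0001 -0.0001  0.0001] | pos [563.4  -9.2 111.7] yaw z -0.1291 F [-1.72  0.2  -5.14] M [ 0.091  0.468 -0.035] t 5.83 op 18.7
tool axes cols
 [[-0.129 -0.     0.992]
 [-0.992 -0.    -0.129]
 [ 0.    -1.    -0.   ]]
```

View pics/t3.png

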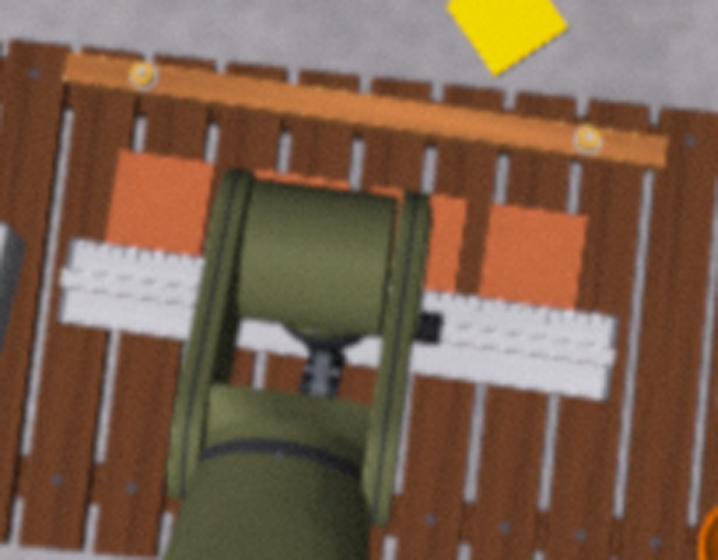

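The crop shows all four tiles sitting against the edge, roughly parallel to the rail, with both ends covered. I'll push on and then feel for contact.

Emit:
{"fn": "play_rows", "kwargs": {
  "deltas": [0, 0, 6, 0, 0, 0, -1, 0, 0, 12, 0, 0, 0, -1, 0, 0, 18, 0, 0, 0, -1, 0, 0, 24, 0, 0, 0, -1, 0, 0, 30, 0, 0, 0, -1]
}}

```text
clock: 6.5
position: [593.2, -13.0, 112.0]
ee_rot: [0.467, -0.467, 0.531, -0.531]
force: [-4.6, 0.9, -2.0]
opening: 18.7
```

Emit:
{"fn": "play_rows", "kwargs": {
  "deltas": [0, 0, 1, 0, 0, 0, -1, 0, 0, 2, 0, 0, 0, -1, 0, 0, 3, 0, 0, 0, -1, 0, 0, 4, 0, 0, 0, -1, 0, 0, 5, 0, 0, 0, -1]
}}

```text
clock: 7.12
position: [597.5, -13.5, 112.0]
ee_rot: [0.467, -0.467, 0.531, -0.531]
force: [-6.3, 0.4, -1.2]
opening: 18.5
```

```bash
python3 -c "
from h import *
rel((605.2,-13.8,112),-0.129)"
```

```text
shift [-0.7 -0.   7.7] rot [ 0.0006  0.     -0.    ] | pos [597.5 -13.5 112. ] yaw z -0.129 F [-6.32  0.36 -1.23] M [ 0.122  0.869 -0.041] t 7.12 op 18.5
tool axes cols
 [[-0.129 -0.001  0.992]
 [-0.992  0.    -0.129]
 [-0.    -1.    -0.001]]
```

Emit:
{"fn": "play_rows", "kwargs": {
  "deltas": [0, 0, 1, 0, 0, 0, -1, 0, 0, 1, 0, 0, 0, -1]
}}

```text
clock: 7.38
position: [598.6, -13.6, 111.9]
ee_rot: [0.467, -0.467, 0.531, -0.531]
force: [-4.9, 0.4, -0.7]
opening: 18.6
```

Emit:
{"fn": "play_rows", "kwargs": {
  "deltas": [0, 0, 1, 0, 0, 0, -1, 0, 0, 1, 0, 0, 0, -1]
}}

```text
clock: 7.62
position: [599.7, -13.8, 111.9]
ee_rot: [0.467, -0.467, 0.531, -0.531]
force: [-4.6, -0.3, -1.4]
opening: 18.7
```

Emit:
{"fn": "play_rows", "kwargs": {
  "deltas": [0, 0, 1, 0, 0, 0, -1, 0, 0, 1, 0, 0, 0, -1]
}}

```text
clock: 7.88
position: [600.7, -13.9, 111.9]
ee_rot: [0.467, -0.467, 0.531, -0.531]
force: [-4.6, 1.9, -1.7]
opening: 18.8
```

```bash
python3 -c "
from h import *
rel((605.2,-13.8,112),-0.129)"
```

```text
shift [-0.7 -0.1  4.5] rot [-0.      0.0001 -0.    ] | pos [600.7 -13.9 111.9] yaw z -0.1289 F [-4.56  1.93 -1.7 ] M [0.119 0.784 0.006] t 7.88 op 18.8
tool axes cols
 [[-0.129  0.     0.992]
 [-0.992  0.    -0.129]
 [-0.    -1.     0.   ]]
```

Emit:
{"fn": "play_rows", "kwargs": {
  "deltas": [0, 0, 1, 0, 0, 0, -1, 0, 0, 2, 0, 0, 0, -1, 0, 0, 2, 0, 0, 0, -1]
}}

```text
clock: 8.25
position: [602.7, -14.2, 111.8]
ee_rot: [-0.467, 0.467, -0.531, 0.531]
force: [-3.6, 1.2, -1.4]
opening: 18.8
```

Emit:
{"fn": "play_rows", "kwargs": {
  "deltas": [0, 0, 1, 0, 0, 0, -1, 0, 0, 1, 0, 0, 0, -1]
}}

```text
clock: 8.5
position: [603.7, -14.3, 111.8]
ee_rot: [-0.467, 0.467, -0.531, 0.531]
force: [-4.4, 0.4, -2.8]
opening: 18.9
```

```bash
python3 -c "
from h import *
rel((605.2,-13.8,112),-0.129)"
```

```text
shift [-0.7 -0.2  1.4] rot [-0.0001 -0.     -0.    ] | pos [603.7 -14.3 111.8] yaw z -0.129 F [-4.37  0.42 -2.79] M [0.147 0.768 0.023] t 8.5 op 18.9
tool axes cols
 [[-0.129  0.     0.992]
 [-0.992  0.    -0.129]
 [-0.    -1.     0.   ]]
```

Emit:
{"fn": "play_rows", "kwargs": {
  "deltas": [0, 0, 1, 0, 0, 0, -1, 0, 0, 1, 0, 0, 0, -1]
}}

```text
clock: 8.75
position: [604.6, -14.4, 111.8]
ee_rot: [0.467, -0.467, 0.531, -0.531]
force: [-4.5, 0.7, -2.7]
opening: 18.4
```

Emit:
{"fn": "play_rows", "kwargs": {
  "deltas": [0, 0, 1, 0, 0, 0, -1, 0, 0, 1, 0, 0, 0, -1]
}}

```text
clock: 9.0
position: [604.9, -14.3, 111.8]
ee_rot: [0.466, -0.467, 0.532, -0.531]
force: [-7.7, 1.7, -0.7]
opening: 18.5
```

```bash
python3 -c "
from h import *
rel((605.2,-13.8,112),-0.129)
im,d=imaging.capture('top'); cv2.imwrite('pics/t4.png',cv2.resize(im[140:270,215:405,::-1],None,fx=4,fy=4,interpolation=cv2.INTER_CUBIC))"
```

```text
shift [-0.6 -0.2  0.2] rot [ 0.0022 -0.0003 -0.0003] | pos [604.9 -14.3 111.8] yaw z -0.1293 F [-7.74  1.65 -0.7 ] M [ 0.249  1.276 -0.08 ] t 9.0 op 18.5
tool axes cols
 [[-0.129 -0.002  0.992]
 [-0.992  0.001 -0.129]
 [-0.    -1.    -0.002]]
```

View pics/t4.png

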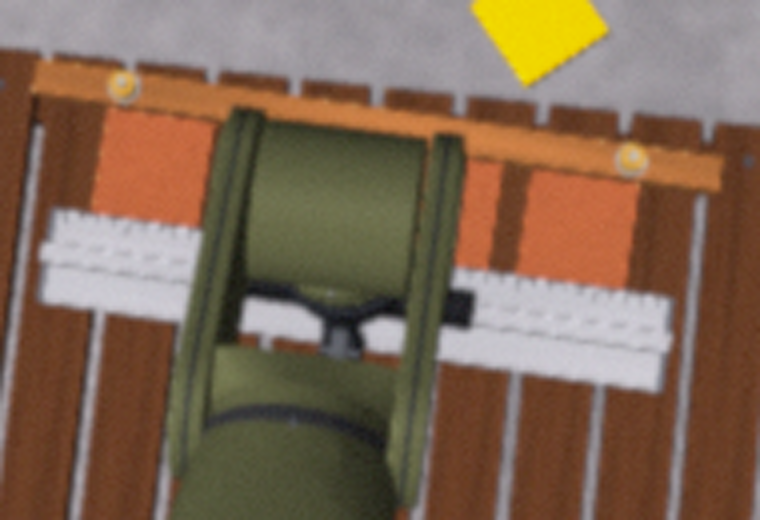

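The tiles have reached the rail face and both ends look flush. Mz stays near zero, so the angle is right. I'll press a bit further, to about 11 N.

Emit:
{"fn": "play_rows", "kwargs": {
  "deltas": [0, 0, 0.6, 0, 0, 0, -1, 0, 0, 0.6, 0, 0, 0, -1]
}}

```text
clock: 9.3
position: [605.0, -14.3, 111.8]
ee_rot: [0.466, -0.467, 0.532, -0.53]
force: [-8.3, 2.5, 1.7]
opening: 19.0
```

```bash
python3 -c "
from h import *
rel((605.2,-13.8,112),-0.129)"
```

```text
shift [-0.6 -0.2  0.2] rot [ 0.0037 -0.0003 -0.0002] | pos [605.  -14.3 111.8] yaw z -0.1293 F [-8.33  2.46  1.67] M [ 0.222  1.568 -0.168] t 9.3 op 19.0
tool axes cols
 [[-0.129 -0.004  0.992]
 [-0.992  0.001 -0.129]
 [-0.    -1.    -0.004]]
```

Emit:
{"fn": "play_rows", "kwargs": {
  "deltas": [0, 0, 0.5, 0, 0.003, 0, -1, 0, 0, 0.5, 0, 0.003, 0, -1, 0, 0, 0.5, 0, 0.003, 0, -1]
}}

```text
clock: 9.68
position: [605.0, -14.4, 111.6]
ee_rot: [0.465, -0.467, 0.533, -0.531]
force: [-10.3, 1.2, 1.7]
opening: 18.4
```

```bash
python3 -c "
from h import *
rel((605.2,-13.8,112),-0.129)"
```

```text
shift [-0.6 -0.4  0.1] rot [ 0.0049 -0.0027  0.    ] | pos [605.  -14.4 111.6] yaw z -0.1317 F [-10.35   1.17   1.71] M [0.32  1.793 0.136] t 9.68 op 18.4
tool axes cols
 [[-0.131 -0.005  0.991]
 [-0.991  0.001 -0.131]
 [ 0.    -1.    -0.005]]
```

Mz changed sign (-0.17 to +0.14) over 2.4 mrad at about 10 N, so both ends of the row have been pressed home. I'll draw back along the normal.

Emit:
{"fn": "play_rows", "kwargs": {
  "deltas": [0, 0, -3, 0, 0, 0, -1, 0, 0, -6, 0, 0, 0, -1, 0, 0, -14, 0, 0, 0, -1, 0, 0, -26, 0, 0, 0, -1, 0, 0, -40, 0, 0, 0, -1]
}}

```text
clock: 10.3
position: [566.2, -9.4, 111.8]
ee_rot: [-0.466, 0.466, -0.532, 0.532]
force: [-0.1, 0.8, -3.0]
opening: 18.7
```

Emit:
{"fn": "play_rows", "kwargs": {
  "deltas": [0, 0, -15, 0, 0, 0, -1, 0, 0, -30, 0, 0, 0, -1, 0, 0, -45, 0, 0, 0, -1, 0, 0, -55, 0, 0, 0, -1, 0, 0, -55, 0, 0, 0, -1]
}}

```text
clock: 10.92
position: [512.0, -2.1, 111.8]
ee_rot: [-0.466, 0.466, -0.532, 0.532]
force: [-0.5, 0.5, -3.8]
opening: 18.7
```

```bash
python3 - <<'E'
from meas import *
s=rel((510,-3,110),-0.1305)
im,d=imaging.capture("top"); run(im,cloud("top",d)); cv2.imwrite('pics/t5.png',cv2.resize(im[140:300,205:410,::-1],None,fx=3.5,fy=3.5,interpolation=cv2.INTER_CUBIC))
E
```

```text
shift [ 1.2  1.8 -1.8] rot [-0.0003 -0.0013 -0.    ] | pos [512.   -2.1 111.8] yaw z -0.1318 F [-0.47  0.52 -3.77] M [-0.007  0.022 -0.021] t 10.93 op 18.7
tool axes cols
 [[-0.131  0.     0.991]
 [-0.991 -0.    -0.131]
 [-0.    -1.     0.   ]]
tile [ 653.1 -153.7   70.8   72.1   82.2]
tile [664.2 -67.2  69.9  71.6  82.7]
tile [675.2  18.6  69.3  72.1  83. ]
tile [688.2 117.5  70.3  71.8  82.6]
grip [417.8  12.7  67.3  26.4  85.7]
grip [486.9  73.8  15.9 170.2  81. ]
base [ 493.6 -129.7  142.2   70.1   78.8] [ 493.4 -129.4  141.7   69.8   78.8]
base [502.2 148.4  70.6  98.4   0.9] [501.9 147.8  70.3  98.1   0.9]
rail lowedge x at y=0: 673.3 dx/dy -0.0317 y0 -219.0 162.0
rail topedge x at y=0: 729.0 dx/dy 0.1297 y0 -219.0 162.0
```

View pics/t5.png

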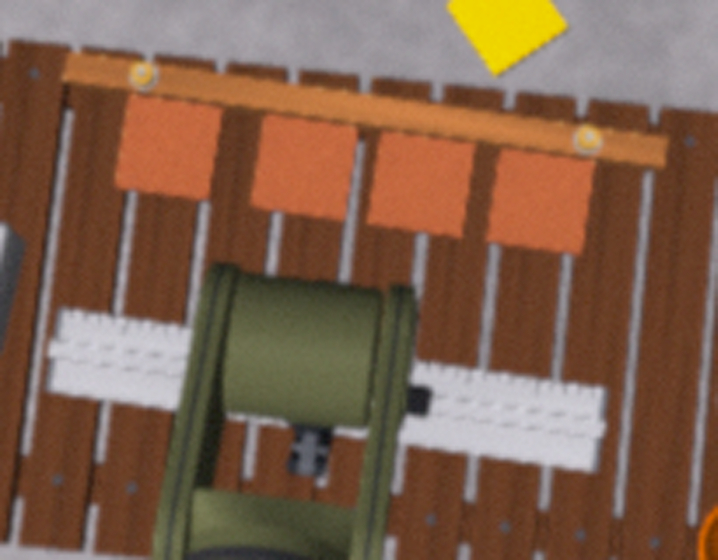

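All four tiles are flush against the rail. Their residuals to one line are within 0.3 mm and their angles agree to about 0.8°. I'll lay the straightedge down.

Emit:
{"fn": "play_rows", "kwargs": {
  "deltas": [0, 1, 0, 0, 0, 0, -1, 0, 1.5, 0, 0, 0, 0, -1, 0, 2, 0, 0, 0, 0, -1, 0, 2.3, 0, 0, 0, 0, -1, 0, 2.3, 0, 0, 0, 0, -1]
}}

```text
clock: 11.6
position: [512.8, -2.3, 109.7]
ee_rot: [-0.466, 0.466, -0.532, 0.532]
force: [-0.9, -0.2, -2.3]
opening: 18.5
```

Emit:
{"fn": "play_rows", "kwargs": {
  "deltas": [0, 0.3, 0, 0, 0, 0, -1, 0, 0.6, 0, 0, 0, 0, -1, 0, 0.6, 0, 0, 0, 0, -1]
}}

```text
clock: 11.98
position: [512.8, -2.3, 109.7]
ee_rot: [-0.466, 0.466, -0.532, 0.532]
force: [-3.9, -0.3, 3.9]
opening: 19.0
```

Emit:
{"fn": "play_rows", "kwargs": {
  "deltas": [0, -0.3, 0, 0, 0, 0, -1, 0, -0.3, 0, 0, 0, 0, -0.45, 0, -0.3, 0, 0, 0, 0, -0.3, 0, -0.3, 0, 0, 0, 0, -0.1, 0, -0.3, 0, 0, 0, 0, 0.1],
  "grip_force": 20
}}

```text
clock: 12.6
position: [512.6, -2.2, 109.2]
ee_rot: [-0.466, 0.466, -0.532, 0.532]
force: [-0.5, -0.4, 0.0]
opening: 47.5
```

Emit:
{"fn": "play_rows", "kwargs": {
  "deltas": [0, 0, 0, 0, 0, 0, 0.1, 0, -10, 0, 0, 0, 0, 0.1, 0, -30, 0, 0, 0, 0, 0.1, 0, -60, 0, 0, 0, 0, 0.1, 0, -100, 0, 0, 0, 0, 0.1]
}}

```text
clock: 13.22
position: [512.0, -2.2, 209.9]
ee_rot: [0.466, -0.466, 0.532, -0.532]
force: [0.6, -0.6, -0.2]
opening: 47.3
```

Emit:
{"fn": "play_rows", "kwargs": {
  "deltas": [30, -20, -30, 0, 0, 0, 0.1, 60, -40, -60, 0, 0, 0, 0.1, 100, -50, -70, 0, 0, 0, 0.1, 150, -50, -80, 0, 0, 0, 0.1, 200, -50, -85, 0, 0, 0, 0.1]
}}

```text
clock: 13.85
position: [401.5, -190.6, 260.7]
ee_rot: [-0.466, 0.466, -0.531, 0.533]
force: [0.8, -0.0, -0.7]
opening: 47.2
```

Emit:
{"fn": "play_rows", "kwargs": {
  "deltas": [50, 0, 0, 0, 0, 0, 0.1, 100, 0, 0, 0, 0, 0, 0.1, 150, 0, 0, 0, 0, 0, 0.1, 200, 0, 0, 0, 0, 0, 0.1, 200, 0, 0, 0, 0, 0, 0.1]
}}

```text
clock: 14.48
position: [374.9, -390.2, 259.7]
ee_rot: [-0.465, 0.465, -0.533, 0.533]
force: [-0.2, 0.8, -0.1]
opening: 46.5
```

```bash
python3 - <<'E'
from meas import *
s=rel((510,-3,110),-0.1305)
im,d=imaging.capture("top"); P=cloud("top",d); run(im,P); cv2.imwrite('pics/t6.png',im[:,:,::-1])
E
```

```text
shift [-402.   149.5   81.5] rot [ 0.0001 -0.0053  0.0004] | pos [ 374.9 -390.2  259.7] yaw z -0.1358 F [-0.21  0.78 -0.14] M [ 0.014 -0.086 -0.037] t 14.47 op 46.5
tool axes cols
 [[-0.135 -0.     0.991]
 [-0.991 -0.    -0.135]
 [ 0.    -1.    -0.   ]]
tile [ 652.8 -153.8   71.    71.6   82.6]
tile [664.3 -67.2  70.2  72.2  82.3]
tile [675.6  18.8  70.1  72.4  82.7]
tile [688.4 117.8  70.5  72.   82.3]
grip [511.8  -1.6 144.7  17.5  82.8]
base [ 4.942e+02 -1.000e-01  4.017e+02  9.500e+01  8.570e+01] [ 4.940e+02 -2.000e-01  4.004e+02  9.470e+01  8.570e+01]
rail lowedge x at y=0: 684.3 dx/dy 0.0314 y0 -219.0 162.0
rail topedge x at y=0: 729.1 dx/dy 0.1295 y0 -219.0 162.0
```

View pics/t6.png

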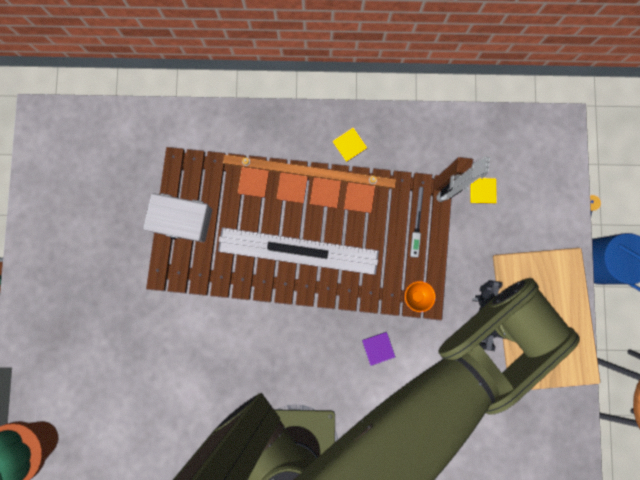

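The tiles at (252,182) to (359,197) sit flush on the rail. The straightedge lies flat at (298,250), clear of them, the bystanders haven't moved and the arm is away. Handing in.

```bash
python3 -c "
from h import *
print(ticket.sign_off())"
```

```text
the job is handed in; nothing more can be done
None
```

The job is done and handed in at about 14.5 s of the 64 s allowed. I gripped the straightedge by its black grip, lifted it about 2 mm and pushed all four tiles back along the rail's normal. The rail contact showed in the force reading about where the pictures had put it. I pressed at about 10 N (the highest reading was 10.5 N), then drew the straightedge back and laid it flat. It came to rest on the slats about 90 mm in front of the row.

**Tiles:** In the final picture all four lie on one line at 0.13 rad, within about 0.3 mm. Their angles agree to 0.4°, about 7.5° against the rail's 7.4°.

**Rail angle:** The twist about the vertical changed sign over a 2.4 mrad turn (yaw -0.1293 to -0.1317), so the rail lies at about 0.1305 rad. Vision gave 0.129.

**Bystanders:** The box, bowl, thermometer and tongs, and the purple and yellow look-alikes, looked unmoved in the final picture; I did not measure them.

**Checks that disagreed:**
- The final "rail lowedge" fit is not usable, because the colour mask merged the rail with the tiles touching it. The rail's upper edge agreed with the first measurement.
- The straightedge base mask came out too wide, so I relied on its grip, measured at (512, -2) mm.

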